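# Unlatch the gauge pen and hold its sprung gate wide open

### The arm

A 6-joint arm with a two-finger parallel gripper is mounted at the origin on a cart in front of the work surface, level with it; the furniture and walls round the work are solid. World frame = base frame: x ahead of the robot, y to its left, z up, the work surface at z = 0. Lengths are in m, angles in rad, forces in N, time in s.
With the tool pointing down it reaches from about 0.35 to 1 m from the base axis. Payload 7.1 kg.
Tool frame: the origin (TCP) lies between the finger pads; the fingertips stand 22 mm ahead of it and the grasp point (between the pads) lies 3 mm ahead of it; z points along the fingers, y is the line along which they close (so a half turn about z gives the same grasp; the last joint's range is limited). The gripper opens to 85 mm and grips with 20 to 120 N. Pads are 22 mm wide; open, the fingers measure 114 mm over their backs; the gripper's body (76 mm by 85 mm) begins 54 mm behind the grasp point. The pads swing forward as they close: fully open they stand 13 mm farther back than shut.
Start: joints at [-1.163, 0.423, 1.63, -0, 1.089, -0.019], TCP at [0.259, -0.569, 0.253] pointing down, gripper open.
Joint ranges: [-3, 3], [-0.9, 2.11], [0.09, 2.58], [-1.31, 4.45], [0.11, 2.69], [-2.54, 2.54]. Speed limits (rad/s): [2.39, 2.39, 3.01, 3.14, 3.14, 3.14].

### API

Orientations are given as a rotation vector (axis times angle).
In Python, from rig import manip gives the robot as it stands. The module is installed in compiled form; this text tells all that it offers. Calls block until the motion is done:
- manip.move_to(position, orientation): joint-space move of the TCP to a pose.
- manip.servo_line(position, orientation=None, rate=0.15): straight line of the TCP; orientation=None keeps the orientation; rate is the mean speed in m/s.
- manip.set_joints(angles): joint-space move.
- manip.command_gripper(opening, f_grip=None): finger opening in m; f_grip is the grip in N (None keeps the last); returns when the fingers have stopped.
- manip.hold(seconds).
- manip.solve_ik(position, orientation): joint angles nearest the present ones, or None.
- manip.camera(name): name is "scene" or "top"; returns a dict with "image" (480x640x3 uint8, red, green, blue), "fx", "fy", "cx", "cy" (pixels), "cam_to_world" (4x4, takes a point from camera to world coordinates). Camera axes: x right, y down, z forward; pixel columns grow to the right and rows downward; lengths in m; the calibration is good to about 2 mm. A picture is of the moment at which its call begins. There is no depth.
A pose or a line that the arm cannot do raises manip.IKError and nothing moves.
- manip.sign_off(): hands the job in; it is judged then, once.
Readings, each from a call of its own:
- manip.get_time(): time.
- manip.get_joint_positions(): joint angles.
- manip.get_joint_vel(): joint speeds.
- manip.get_tau(): joint torques, N m.
- manip.get_position(): TCP position.
- manip.get_ee_rot(): TCP orientation.
- manip.get_contact_force(): force on the tool from outside, world axes, zero at the start.
- manip.get_torque(): the same for the moment, N m.
- manip.get_width(): finger opening in m.
- manip.get_grip_force(): force on a finger pad.
Only numpy, scipy, OpenCV 4.12 (cv2) and the standard library are available. Lean on these libraries where they do the work, as an engineer would, in place of code of your own. Each camera call takes 0.05 s, during which the arm holds its last target. There are 200 camera calls.

### The job

Open the small fenced gauge pen for a colleague who wants to take the ring gauge out: between the two fingers squeeze shut first the catch with the two round posts, then the catch with the two flat paddles. Then swing the gate, which has an upright round grip, out past its detent until it stands at about a right angle to the gateway, and finish while still holding it there, because the closer would pull it back; leave the gauges in the pen and the loose things on the table as they are.

Things in the scene. Friction and masses are not known exactly. Their poses are not given: they have to be found in the camera images.
- pen: fixed aluminium pen, clear walls on 3 sides, floor 10 mm thick, fence 88 mm high. Origin on the table under the gate's vertical hinge axis; z up, y along the closed gateway from hinge to free end (latch post at y = 174 mm), x into the pen; the gate swings out to -x. A header rail (x -11 to 11, y -24 to 184 mm, top 108 mm above the table) bridges the gateway over the gate and carries both catches
- gate_hinge (a point): point on the gate's vertical hinge axis, 140 mm above the table, at the height to grip the gate's grip; axes as the pen's
- gate_grip (a point): on the axis of the gate's upright steel grip, a round bar 16 mm in diameter near the free end, 45 mm outside the gate's plane; bar free from 88 to 158 mm above the table (an arm at 80 to 88 mm joins it to the gate), this point 18 mm below its top. It goes round gate_hinge at a radius of 157 mm. Axes turn with the gate
- gate_angle (a joint): gate angle, rad: 0 shut, grows as it swings out (counter-clockwise from above), stop at 1.72. A closing spring pulls with 0.04 Nm (shut) to 0.33 Nm at 1.6, about 2 N at the grip; a spring-ball detent resists at about 0.45 to 0.75 (a few N at the grip). Let go beyond the detent, it falls back to it, to about 0.8. Each catch blocks it until squeezed
- round_catch_mid (a point): first catch: midway between its two upright round steel posts as unsqueezed (each 14 mm in diameter, one behind the other along the pen's y; 42 mm over both, 28 mm squeezed), 18 mm below their tops, which are 158 mm above the table; free from 5 mm above the header. The point does not move; axes as the pen's. Stands 35 or 115 mm from the hinge axis along y: either place
- round_catch_slide (a joint): travel in m of the moving post (the one farther from the hinge, at +y) towards the fixed post (at -y): 0 latched, 0.014 fully squeezed; the gate is free of it from about 0.009. It slides against 5 N of friction and stays where it is left
- round_catch_fixed: the fixed post of the round-post catch, on the hinge side; the origin is that of the catch, on the header's top midway between the posts, axes as the pen's
- flat_catch_mid (a point): the same point of the second catch, midway between its two upright flat steel paddles (each 26 mm wide in x, 8 mm thick in y; outer width over both 30 mm unsqueezed, 16 mm squeezed), 18 mm below their tops, 158 mm above the table. It stands at the other of the two places
- flat_catch_slide (a joint): travel in m of the moving paddle (at +y, away from the hinge) towards the fixed one (at -y): 0 latched, 0.014 fully squeezed; frees the gate from about 0.009; 5 N of friction, stays where it is left
- flat_catch_fixed: the fixed paddle of the flat-paddle catch, on the hinge side; origin on the header's top midway between the paddles, axes as the pen's
- ring: grey steel ring gauge, 52 mm across, 16 mm high, loose on the floor of the pen; origin under its centre; stays there
- bush: flanged brass bush, 33 mm across, 27 mm high, loose on the floor of the pen; origin under its centre; stays there
- screwdriver: screwdriver 175 mm long, lying on the table; bystander
- micrometer: micrometer 136 mm long, lying on the table; bystander
- magnet: black magnet block 56 x 40 x 36 mm on the table; bystander
- loupe_1: black loupe, 44 mm across, 31 mm high, on the table; bystander
- gate: the barred aluminium gate with its grip, 160 mm long, 16 to 89 mm above the table; origin on the table under the hinge axis, its y from the hinge to the free end, -x outwards; turns with the gate
There are look-alikes about, which are no part of the job. Of the things like the ring, leave any that is black or brown; of the rest the larger one is meant.

How it is judged:
By the outcome, as a careful person would: the job done as asked, in the order asked, and still so for the second after the job is handed in, while the arm keeps its last pose, push and grip.
It also fails if it takes over 51 s, if anything falls off the work surface, if the arm or the gripper's body presses on something with over 40 N, if the wrist force passes 120 N, or if a joint passes its speed limit or range.

## Working session

There is one attempt and no reset: what is moved stays moved. The work goes in short steps, each a Python script; the robot and the scene stay as the last script left them, time stands still between calls to the robot, and variables do not carry over. Pictures are saved under pics/ and viewed, at most 10 in all, crops included, and the job is handed in when it is done.

```bash
mkdir -p pics; cat > h.py <<'E'
import numpy as np, cv2
from rig import manip
def snap(n,tag):
    c=manip.camera(n); cv2.imwrite(f'pics/{tag}.png',c['image'][:,:,::-1]); np.savez(f'pics/{tag}.npz',**c); return c
def ray(c,u,v):
    T=np.array(c['cam_to_world']); d=T[:3,:3]@np.array([(u-c['cx'])/c['fx'],(v-c['cy'])/c['fy'],1.]); return T[:3,3],d
def onz(c,u,v,z):
    o,d=ray(c,u,v); return o+d*(z-o[2])/d[2]
def proj(c,p):
    T=np.linalg.inv(np.array(c['cam_to_world'])); q=T[:3,:3]@np.array(p)+T[:3,3]; return np.array([c['fx']*q[0]/q[2]+c['cx'],c['fy']*q[1]/q[2]+c['cy']])
E
python3 - <<'E'
from h import *
for n in ('scene','top'):
    c=snap(n,n+'0'); print(n,c['fx'],c['cx'],c['cy'],np.round(c['cam_to_world'],3))
print(manip.get_time())
E
```

```text
scene 527.6868190675709 322.25161382314917 241.66720726736665 [[-0.902 -0.225  0.369 -0.075]
 [-0.432  0.457 -0.778  1.221]
 [ 0.007 -0.861 -0.509  0.834]
 [ 0.     0.     0.     1.   ]]
top 445.6936955901636 315.7133755140517 237.5629459409214 [[ 0.024 -0.984  0.178  0.294]
 [-1.    -0.021  0.019  0.089]
 [-0.015 -0.178 -0.984  1.043]
 [ 0.     0.     0.     1.   ]]
0.1
```

View pics/scene0.png

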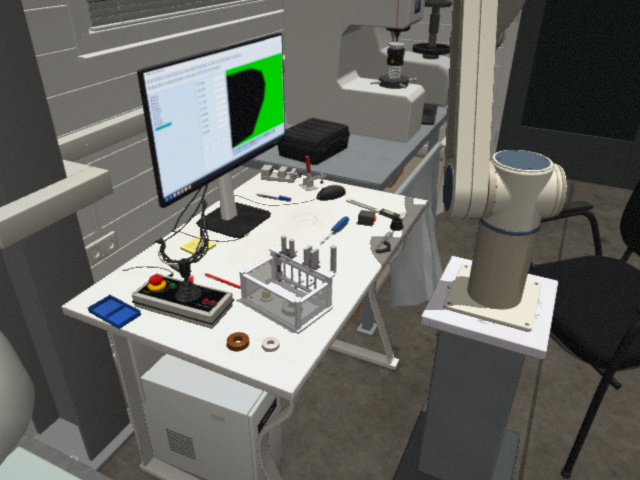

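View pics/top0.png

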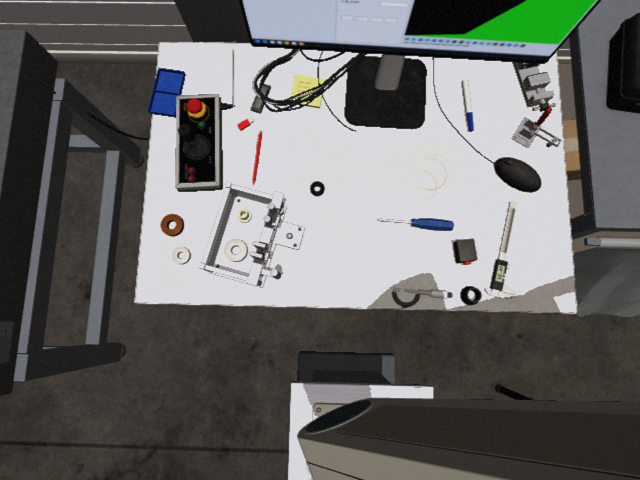

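The scene view shows the pen at about (290,285) with its catch posts at (284–312,250) and the grip at (333,258). In the top view the pen is at (245,235), with the gateway on its right side (260–280, 195–285). Ring candidates in the top view are (235,250) inside the pen, (172,225) brown, (182,256) small and light, and (317,188) and (470,295), both black. I choose (235,250). Next I'll take close crops of the catches.

```bash
python3 - <<'E'
import cv2
a=cv2.imread('pics/scene0.png')[225:335,235:345]; b=cv2.imread('pics/top0.png')[180:290,200:310]
f=lambda i:cv2.resize(i,(550,550),interpolation=cv2.INTER_CUBIC)
cv2.imwrite('pics/cs.png',f(a));cv2.imwrite('pics/ct.png',f(b))
E
```

```text
(no output)
```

View pics/cs.png

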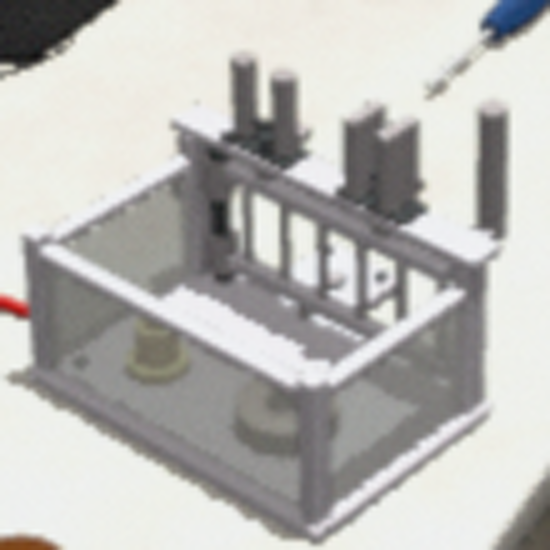

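View pics/ct.png

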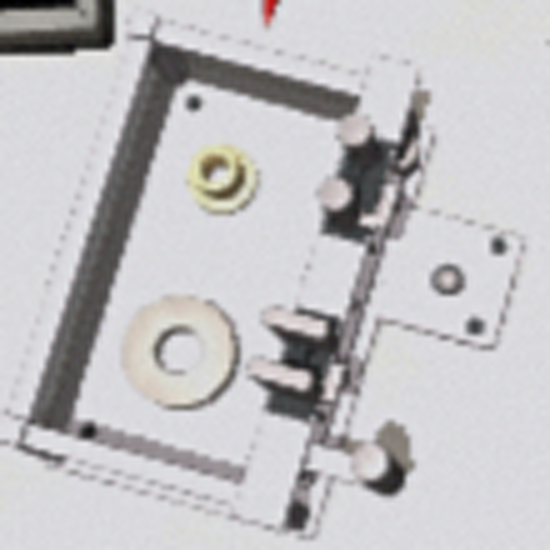

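The crops show the round posts at the far, hinge end (top crop 355,130 and 335,195), and the flat paddles nearer the free end (293,323 and 279,374). The grip is at (371,462), and the gate is shut. The chosen ring is the large light one at (180,350), lying in the pen.

```bash
cat > m.py <<'E'
from h import *
ct=dict(np.load('pics/top0.npz')); cs=dict(np.load('pics/scene0.npz'))
N=['r_fix','r_mov','f_fix','f_mov','grip']
t=np.array([(355,130),(335,195),(293,323),(279,374),(371,462)])/5-.4+[200,180]
s=np.array([(243,59),(286,75),(363,110),(398,126),(493,106)])/5-.4+[235,225]
P=[]
for n,a,b in zip(N,t,s):
    o1,d1=ray(ct,*a);o2,d2=ray(cs,*b)
    k=np.linalg.lstsq(np.c_[d1,-d2],o2-o1,rcond=None)[0]
    p1,p2=o1+k[0]*d1,o2+k[1]*d2
    A,B=onz(ct,*a,.158),onz(cs,*b,.158)
    print(n,np.round(A,4),np.round(B,4),'tri',np.round((p1+p2)/2,4),np.round(np.linalg.norm(p1-p2),4)); P.append((A[:2]+B[:2])/2)
P=np.array(P)
# model pen-frame xy -> rigid fit
M=np.array([(0,35-14),(0,35+14),(0,115-11),(0,115+11),(-45,np.sqrt(.157**2-.045**2)*1e3)])/1e3
def fit(M,P):
    m,p=M.mean(0),P.mean(0); U,_,V=np.linalg.svd((M-m).T@(P-p)); D=np.diag([1,np.linalg.det(U@V)]); R=(U@D@V).T
    return R,p-R@m
R,o=fit(M,P)
if __name__=='__main__':
    print('yaw',np.arctan2(R[1,0],R[0,0]),'o',o,'res mm',np.round((M@R.T+o-P)*1e3,1).tolist())
E
python3 m.py
```

```text
r_fix [0.518 0.201 0.158] [0.5153 0.2088 0.158 ] tri [0.5193 0.2016 0.1532] 0.0003
r_mov [0.4905 0.208  0.158 ] [0.4878 0.2134 0.158 ] tri [0.491  0.2083 0.1546] 0.0006
f_fix [0.4373 0.2226 0.158 ] [0.4373 0.2267 0.158 ] tri [0.4384 0.2232 0.1557] 0.0014
f_mov [0.4165 0.2273 0.158 ] [0.4151 0.2326 0.158 ] tri [0.4171 0.2279 0.1548] 0.0005
grip [0.3819 0.1888 0.158 ] [0.3812 0.1947 0.158 ] tri [0.3828 0.1894 0.1546] 0.0013
yaw 1.3279491973097255 o [0.5376886 0.1994625] res mm [[0.7, -0.4], [0.9, 0.6], [-0.6, -0.2], [-0.4, -0.2], [-0.7, 0.2]]
```

```bash
cat > p.py <<'E'
from m import *
from scipy.spatial.transform import Rotation as Ro
yaw=np.arctan2(R[1,0],R[0,0])
def W(x,y,z): return np.r_[R@[x,y]+o,z-.0+.003]   # grasp point at pen (x,y), height z -> TCP (tool down)
def Q(a,flip=0): # tool down, tool y along pen-frame direction at angle a from pen y
    b=yaw+np.pi/2+a+flip*np.pi; y=np.array([np.cos(b),np.sin(b),0]); z=np.array([0,0,-1.])
    return Ro.from_matrix(np.c_[np.cross(y,z),y,z]).as_rotvec()
def G(th,z=.14,r=.157):
    a=th+np.arctan2(np.sqrt(.157**2-.045**2),-.045); return W(r*np.cos(a),r*np.sin(a),z)
E
python3 - <<'E'
from p import *
f3=lambda q: None if q is None else np.round(q,2)
for fl in (0,1,-1):
    print(fl,'r',f3(manip.solve_ik(W(0,.028,.14),Q(0,fl))),'rhi',f3(manip.solve_ik(W(0,.028,.22),Q(0,fl))),'f',f3(manip.solve_ik(W(0,.108,.14),Q(0,fl))))
    for off in (0,np.pi/2): print('  grip',off,[f3(manip.solve_ik(G(t),Q(t+off,fl)))for t in(0,.8,1.6)])
E
```

```text
r_fix [0.518 0.201 0.158] [0.5153 0.2088 0.158 ] tri [0.5193 0.2016 0.1532] 0.0003
r_mov [0.4905 0.208  0.158 ] [0.4878 0.2134 0.158 ] tri [0.491  0.2083 0.1546] 0.0006
f_fix [0.4373 0.2226 0.158 ] [0.4373 0.2267 0.158 ] tri [0.4384 0.2232 0.1557] 0.0014
f_mov [0.4165 0.2273 0.158 ] [0.4151 0.2326 0.158 ] tri [0.4171 0.2279 0.1548] 0.0005
grip [0.3819 0.1888 0.158 ] [0.3812 0.1947 0.158 ] tri [0.3828 0.1894 0.1546] 0.0013
0 r [ 0.36  0.47  1.87  0.    0.8  -2.54] rhi [ 0.36  0.35  1.82  0.    0.97 -2.54] f [ 0.46  0.4   2.   -0.    0.74 -2.44]
  grip 0 [array([ 0.44,  0.32,  2.13, -0.  ,  0.69, -2.46]), None, array([0.06, 0.47, 1.87, 0.  , 0.8 , 1.84])]
  grip 1.5707963267948966 [array([ 0.44,  0.32,  2.13, -0.  ,  0.69,  2.25]), array([ 0.16,  0.34,  2.1 , -0.  ,  0.7 ,  1.17]), array([0.06, 0.47, 1.87, 0.  , 0.8 , 0.27])]
1 r [0.36 0.47 1.87 0.   0.8  0.61] rhi [0.36 0.35 1.82 0.   0.97 0.61] f [0.46 0.4  2.   0.   0.74 0.7 ]
  grip 0 [array([0.44, 0.32, 2.13, 0.  , 0.69, 0.68]), array([ 0.16,  0.34,  2.1 , -0.  ,  0.7 , -0.4 ]), array([ 0.06,  0.47,  1.87, -0.  ,  0.8 , -1.3 ])]
  grip 1.5707963267948966 [array([ 0.44,  0.32,  2.13,  0.  ,  0.69, -0.89]), array([ 0.16,  0.34,  2.1 , -0.  ,  0.7 , -1.97]), None]
-1 r [0.36 0.47 1.87 0.   0.8  0.61] rhi [0.36 0.35 1.82 0.   0.97 0.61] f [0.46 0.4  2.   0.   0.74 0.7 ]
  grip 0 [array([0.44, 0.32, 2.13, 0.  , 0.69, 0.68]), array([ 0.16,  0.34,  2.1 , -0.  ,  0.7 , -0.4 ]), array([ 0.06,  0.47,  1.87, -0.  ,  0.8 , -1.3 ])]
  grip 1.5707963267948966 [array([ 0.44,  0.32,  2.13, -0.  ,  0.69, -0.89]), array([ 0.16,  0.34,  2.1 , -0.  ,  0.7 , -1.97]), None]
```

```bash
sed -i 's/^    print(n,np/    0 and print(n,np/' m.py; python3 - <<'E'
from p import *
st=lambda s: print(s,round(manip.get_time(),2),'F',np.round(manip.get_contact_force(),1),'w',round(manip.get_width(),4),'g',round(manip.get_grip_force(),1),np.round(manip.get_position(),4))
q=Q(0,1)
manip.move_to(W(0,.027,.24),q); st('above')
manip.servo_line(W(0,.027,.14),rate=.1); st('down')
manip.command_gripper(.02,30); st('squeezed')
c=snap('top','top1'); d=snap('scene','scene1')
a=cv2.resize(c['image'][170:290,200:320],(400,400),interpolation=2); b=cv2.resize(d['image'][215:335,235:355],(400,400),interpolation=2)
cv2.imwrite('pics/j1.png',np.hstack([a,b])[:,:,::-1])
E
```

```text
above 2.97 F [-0.4  0.2  0.2] w 0.0856 g 0.0 [0.5118 0.2053 0.243 ]
down 4.12 F [-0.6  0.5  0.3] w 0.0853 g 0.0 [0.5119 0.2061 0.1436]
squeezed 4.68 F [ 2.2 -4.4  5.9] w 0.0266 g 30.1 [0.5124 0.2056 0.1437]
```

View pics/j1.png

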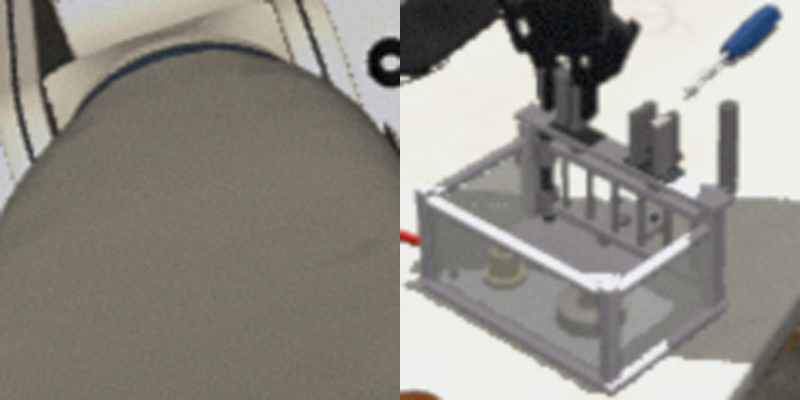

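Width stopped at about 27 mm under 30 N with both posts together in the scene half (565–585,85), so the round catch is squeezed shut. Flat catch next.

```bash
cat >> p.py <<'E'
st=lambda s: print(s,round(manip.get_time(),2),'F',np.round(manip.get_contact_force(),1),'w',round(manip.get_width(),4),'g',round(manip.get_grip_force(),1),np.round(manip.get_position(),4))
E
python3 - <<'E'
from p import *
manip.command_gripper(.07); manip.servo_line(W(0,.027,.20),rate=.12); st('up')
manip.servo_line(W(0,.107,.20),Q(0,1),rate=.12)
manip.command_gripper(.06)
manip.servo_line(W(0,.107,.14),rate=.1); st('down')
manip.command_gripper(.008,30); st('squeezed')
d=snap('scene','scene2')
manip.command_gripper(.05); manip.servo_line(W(0,.107,.20),rate=.12); st('up')
e=snap('scene','scene3')
f=lambda i:cv2.resize(i['image'][215:335,235:355],(400,400),interpolation=2)
cv2.imwrite('pics/j2.png',np.hstack([f(d),f(e)])[:,:,::-1])
E
```

```text
up 5.92 F [ 0.  -0.6 -0.5] w 0.0704 g 0.0 [0.5112 0.2058 0.2027]
down 7.76 F [ 0.1 -0.8  0.7] w 0.06 g 0.0 [0.4341 0.2253 0.1432]
squeezed 8.23 F [ 4.4 -4.5  1.7] w 0.0153 g 32.4 [0.4347 0.2249 0.1437]
up 9.37 F [-0.7 -0.4  0. ] w 0.0503 g 0.0 [0.4336 0.2251 0.2027]
```

View pics/j2.png

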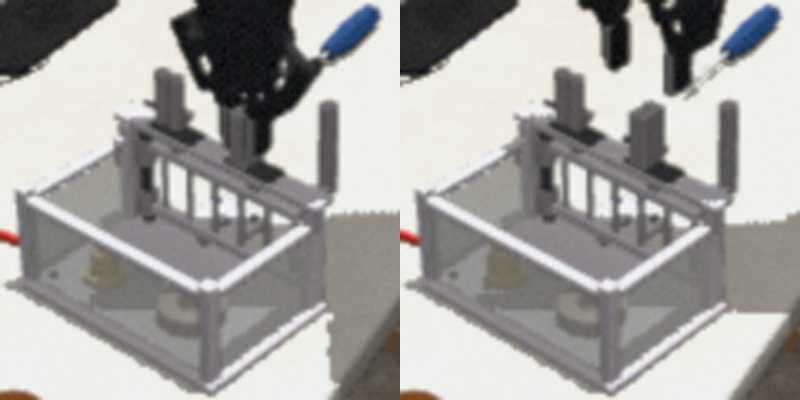

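The right half shows both catches closed (posts at 570,100; paddles at 648,135). Now I'll take the grip, closing tangentially, and swing the gate.

```bash
python3 - <<'E'
from p import *
A=np.pi/2
manip.move_to(G(0,.21),Q(A,0)); manip.command_gripper(.045); st('above')
manip.servo_line(G(0,.14),rate=.1); st('down')
manip.command_gripper(.012,40); st('grip')
for t in np.linspace(0,1.57,11)[1:]:
    manip.servo_line(G(t),Q(t+A,0),rate=.07); st(f'{t:.2f}')
manip.hold(.3); st('end')
d=snap('scene','scene4'); c=snap('top','top4')
f=lambda i,x,y:cv2.resize(i['image'][y:y+120,x:x+120],(400,400),interpolation=2)
cv2.imwrite('pics/j3.png',np.hstack([f(d,235,205),f(c,200,175)])[:,:,::-1])
E
```

```text
above 11.03 F [0.2 0.7 0.3] w 0.0449 g 0.0 [0.3809 0.192  0.2129]
down 11.88 F [ 0.6 -0.1  1.1] w 0.0449 g 0.0 [0.3812 0.1921 0.1433]
grip 12.25 F [-1.8 -1.8  5.2] w 0.0153 g 38.9 [0.381  0.1919 0.1436]
0.16 12.75 F [-3.1  0.1  6.5] w 0.0147 g 39.1 [0.3837 0.1672 0.1436]
0.31 13.25 F [-4.4 -1.1  8.3] w 0.0152 g 39.3 [0.3902 0.1434 0.1436]
0.47 13.75 F [-5.6 -3.  11.2] w 0.0148 g 39.5 [0.4003 0.1209 0.1435]
0.63 14.25 F [-7.9 -2.4 14.7] w 0.015 g 39.8 [0.4137 0.1004 0.1435]
0.79 14.75 F [-8.7 -9.2 14. ] w 0.0148 g 39.8 [0.4304 0.0821 0.1435]
0.94 15.25 F [ -9.6 -10.8  15. ] w 0.0148 g 39.9 [0.4497 0.0666 0.1435]
1.10 15.75 F [ -8.6 -14.8  14. ] w 0.0151 g 39.8 [0.4714 0.0541 0.1436]
1.26 16.25 F [ -7.8 -19.1  11.7] w 0.0148 g 39.6 [0.4951 0.0453 0.1436]
1.41 16.75 F [ -3.3 -21.1   8.1] w 0.0148 g 39.4 [0.52   0.0403 0.1437]
1.57 17.25 F [ -2.  -21.    5.9] w 0.0147 g 39.4 [0.5453 0.0393 0.1437]
end 17.55 F [ -2.2 -20.9   5.3] w 0.0151 g 39.3 [0.5451 0.0393 0.1437]
```

View pics/j3.png

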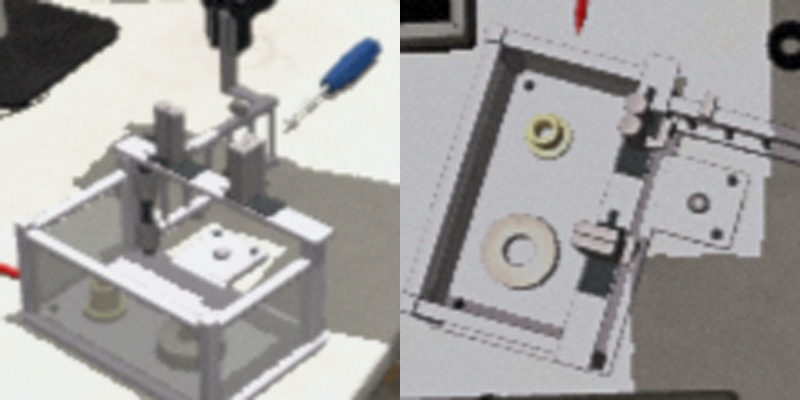

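The picture shows the gate line from (680,120) to (800,150), which is square to the header. The grip bar is held at (235,80), and the gauges and catches are unchanged. I'll relieve the radial strain slightly, then hand in.

```bash
python3 - <<'E'
from p import *
manip.servo_line(G(1.57,r=.159),rate=.02); manip.hold(.5); st('relaxed')
if manip.get_width()>.012: print(manip.sign_off())
E
```

```text
relaxed 18.4 F [ -2.7 -10.2   5.3] w 0.015 g 39.4 [0.5451 0.0391 0.1436]
the job is handed in; nothing more can be done
None
```

I squeezed the round-post catch and then the flat-paddle catch shut, swung the gate out to about a right angle, and handed the job in at 18.4 s with the gripper still holding it; I moved nothing else.

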